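Right a toppled cleaner bottle and open its push-and-turn cap

ROBOT

A 7-joint arm with a two-finger parallel gripper is mounted at the origin on the work surface. World frame = base frame: x ahead of the robot, y to its left, z up, the work surface at z = 0. Lengths are in m, angles in rad, forces in N, time in s.
With the tool pointing down it reaches from about 0.375 to 0.925 m from the base axis. Payload 3.1 kg.
Tool frame: the origin (TCP) lies between the finger pads; the fingertips stand 19 mm ahead of it and the grasp point (between the pads) is the TCP; z points along the fingers, y is the direction in which the jaws open and shut (so a half turn about z gives the same grasp; the last joint's range is limited). The gripper opens to 85 mm and grips with 20 to 120 N. Pads are 22 mm wide; open, the fingers measure 114 mm over their backs; the gripper's body (76 mm by 85 mm) begins 54 mm behind the grasp point. The pads swing forward as they close: fully open they stand 13 mm farther back than shut.
Start: joints at [-1.331, 0.383, 0.044, 1.598, -0.018, 1.161, -0.05], TCP at [0.215, 0.613, 0.25] pointing down, gripper open.
Joint ranges: [-2.61, 2.61], [-0.41, 2.15], [-1.48, 1.57], [0, 2.5], [-1.57, 4.71], [0.05, 1.97], [-2.85, 2.85]. Speed limits (rad/s): [2.79, 2.79, 3.14, 3.14, 3.14, 3.14, 3.14].

INTERFACE

Orientations are given as a unit quaternion [x, y, z, w].
In Python, from bench import move_ptp, movel, move_j, move_gripper, pause, inverse_kinematics, read_camera, camera_params, MotionError, sign_off, look_for, tip_of, read_time_s, read_qpos, read_joint_vel, read_effort, read_eef_pos, read_tcp_rot, read_ft_force, read_ft_torque, read_finger_gap gives the robot as it stands. Calls block until the motion is done:
- move_ptp(position, orientation): joint-space move of the TCP to a pose.
- movel(position, orientation=None, speed=0.15): straight line of the TCP; orientation=None keeps the orientation; speed is the mean speed in m/s.
- move_j(angles): joint-space move.
- move_gripper(opening, effort=None): finger opening in m; effort is the grip in N (None keeps the last); returns when the fingers have stopped.
- pause(seconds).
- inverse_kinematics(position, orientation): joint angles nearest the present ones, or None.
- read_camera(name): name is "side" or "top"; returns the picture (384x512x3 uint8, red, green, blue); there is no depth.
- camera_params(name): a dict with "K" (3x3 intrinsics, pixels), "dist_coeffs" ([k1, k2, p1, p2, k3] as OpenCV has them; the pictures are not rectified), "camera_from_world" (4x4, takes a point from world to camera coordinates). Camera axes: x right, y down, z forward; pixel columns grow to the right and rows downward; lengths in m; the calibration is good to about 2 mm. A picture is of the moment at which its call begins. camera_params takes no time and is no camera call.
A pose or a line that the arm cannot do raises MotionError and nothing moves.
- sign_off(): hands the job in, once; it reports no verdict.
Trained networks look in the newest picture that a camera, given by its name, has taken for a name from the list of things; names that differ only in an ending like _2 or _b are one class to them, and where a whole thing is asked for, a point or a joint stands for the part that bears it (a point fixed in the world has none). Each returns a list of dicts, best first, with "confidence" (0 to 1); they miss things now and then, are a little off and sometimes report something else, mostly with a low value. They report only what shows in the picture. A call takes as long as a camera call.
- look_for(camera, name): "at" ([column, row] in pixels, amid what is visible of it).
- tip_of(camera, name): "at" ([column, row] in pixels: a listed point, or the origin of a listed thing).
Readings, each from a call of its own:
- read_time_s(): time.
- read_qpos(): joint angles.
- read_joint_vel(): joint speeds.
- read_effort(): joint torques, N m.
- read_eef_pos(): TCP position.
- read_tcp_rot(): TCP orientation.
- read_ft_force(): force on the tool from outside, world axes, zero at the start.
- read_ft_torque(): the same for the moment, N m.
- read_finger_gap(): finger opening in m.
Only numpy, scipy, OpenCV 4.12 (cv2) and the standard library are available. Lean on these libraries where they do the work, as an engineer would, in place of code of your own. Each camera call takes 0.05 s, during which the arm holds its last target. There are 200 camera calls.

TASK

The yellow cleaner bottle has been knocked over on the pit table: stand it upright on its base, then press its black safety cap down, twist it anticlockwise to free it, and lift it off. Finish while still holding the cap in the gripper, the right way up and a few centimetres straight above the mouth of the open bottle, which stays standing on the table by itself. Leave the other things on the table where they are.

Things in the scene. Friction and masses are not known exactly. Their poses are not given: they have to be found in the camera images.
- bottle: Yellow plastic bottle with a white band, loose, about 0.35 kg: square body 50 x 50 mm, 62 mm tall, shoulder to 70 mm, then a 24 mm neck. Origin: centre of its base; z runs from base to cap, x and y square to its flat sides. At the start it lies on a flat side, z level. Standing, only friction with the table (helped by the press on the cap) keeps it from turning with the cap.
- cap: Black ribbed round safety cap, 42 mm diameter, 30 mm tall, loose, 30 g, a white bar on top along its x axis. Origin: centre of its lower rim; z points from rim to top. Locked, its rim is 80 mm and its top 110 mm from the bottle's base, 10 mm clear above the shoulder, axes parallel to the bottle's. The spring holds it locked while the bottle is handled.
- driver: Bystander: hex driver lying flat, 210 mm long: red handle 100 x 24 mm, then a thin steel shaft 110 mm. Origin: on the table, 50 mm from the handle's front end along the shaft, which points along +x.
- wheel_a: Bystander: black ribbed rubber wheel lying flat, 70 mm diameter, 30 mm high. Origin: centre of its underside.
- wheel_b: Bystander: second wheel, same as the first.
- pinion: Bystander: steel pinion gear lying flat, 30 mm diameter, 15 mm high. Origin: centre of its underside.
- gauge: Bystander: orange stepped ride height gauge, 75 x 55 x 32 mm. Origin: centre of its underside.
- vise: Fixed small bench vise, base 120 x 90 mm, holding a blue shock tower 110 mm wide; 136 mm high in all, its screw handle reaching 95 mm to its -x. Origin: centre of its underside.
- mouth (a point): Centre of the bottle's neck rim, 92.5 mm above its base, axes as the bottle's. Below it the neck carries two opposite locking lugs, 36 mm across, 74 to 88 mm above the base. A white sprung pad in the mouth pushes the cap up and stands 102 mm above the base once the cap is off.
- cap_grip (a point): Point on the cap's axis 24 mm above its rim, 6 mm under its top. To open: press the cap 4 to 5.5 mm toward the bottle (spring 8 N at rest, 12.4 N at the 5.5 mm stop) and, while down, turn it anticlockwise seen from above (+ about z) 60 to 120 degrees, best 80 (lugs cleared at 52, stop at 128); then it lifts off. Unpressed, or clockwise, it does not turn.

How it is judged:
On the way, in this order (a step that is already met when the one before it is completed fails the run):
1. the bottle stands upright on its base on the table with the cap still locked (angle between bottle's own z axis and vertical below 0.12 rad and height (world z) of bottle between -0.006 and 0.008 m and z of cap in the frame of bottle between 0.0765 and 0.083 m and angle between the x axis of cap and the x axis of bottle, either way round below 0.35 rad), for 0.2 s.
2. the cap is pressed down on the standing bottle (angle between bottle's own z axis and vertical below 0.12 rad and height (world z) of bottle between -0.006 and 0.008 m and z of cap in the frame of bottle below 0.0765 m), for 0.05 s.
3. the cap is twisted by more than 40 degrees while still down on the standing bottle (angle between bottle's own z axis and vertical below 0.12 rad and height (world z) of bottle between -0.006 and 0.008 m and z of cap in the frame of bottle below 0.0815 m and angle between the x axis of cap and the x axis of bottle, either way round above 0.7 rad), for 0.02 s.
At the end, for the whole second after the job is handed in: The bottle stands still and upright on the table (within 7 degrees, base within 8 mm), untouched. The fingers hold the cap still, within 20 degrees of upright, clear of the bottle, its rim 110 to 240 mm above the bottle's base and its centre within 35 mm sideways of the bottle's (angle between bottle's own z axis and vertical below 0.12 rad and height (world z) of bottle between -0.006 and 0.008 m and linear speed of each of bottle, cap below 0.03 m/s and z of cap in the frame of bottle between 0.11 and 0.24 m and horizontal distance between cap and bottle below 0.035 m and angle between cap's own z axis and vertical below 0.35 rad and contact force between the fingers and cap above 1 N and contact force between each of cap, the fingers and bottle below 0.1 N); the arm keeps its last pose, push and grip.
It fails at once if another thing on the table is shifted more than 25 mm (distance of any of driver, wheel_a, wheel_b, pinion, gauge from where it was at the start of the episode above 0.025 m).
It also fails if it takes over 61 s, if anything falls off the work surface, if the arm or the gripper's body presses on something with over 40 N, if the wrist force passes 120 N, or if a joint passes its speed limit or range.

## Working session

There is one attempt and no reset: what is moved stays moved. The work goes in short steps, each a Python script; the robot and the scene stay as the last script left them, time stands still between calls to the robot, and variables do not carry over. Pictures are saved under pics/ and viewed, about 8 in all and at most 12, crops included, and the job is handed in when it is done.

```bash
mkdir -p pics; ls; cat > h.py <<'E'
import numpy as np, cv2
from bench import *
from scipy.spatial.transform import Rotation as R
def ray(cam,px):
    p=camera_params(cam);K=np.array(p["K"]);d=np.array(p["dist_coeffs"]);T=np.array(p["camera_from_world"])
    u=cv2.undistortPoints(np.array([[px]],float),K,d)[0,0]
    Rm=T[:3,:3]; o=-Rm.T@T[:3,3]; v=Rm.T@np.array([u[0],u[1],1]); return o,v/np.linalg.norm(v)
def onz(cam,px,z):
    o,v=ray(cam,px); return o+v*(z-o[2])/v[2]
def proj(cam,P):
    p=camera_params(cam);T=np.array(p["camera_from_world"])
    return cv2.projectPoints(np.array(P,float).reshape(-1,3),cv2.Rodrigues(T[:3,:3])[0],T[:3,3],np.array(p["K"]),np.array(p["dist_coeffs"]))[0].reshape(-1,2)
def snap(cam,f):
    im=read_camera(cam); cv2.imwrite("pics/"+f,cv2.cvtColor(im,cv2.COLOR_RGB2BGR)); return im
E
python3 - <<'E'
from h import *
a=snap("top","t0.png");b=snap("side","s0.png")
for n,z in [("bottle",.025),("cap",.025),("driver",.01),("wheel_a",.03),("pinion",.015),("gauge",.02),("vise",.05)]:
  for c in("top","side"):
    print(n,c,[(np.round(d["at"],0),round(d["confidence"],2),onz(c,d["at"],z).round(3)) for d in look_for(c,n)[:3]])
for n in ("bottle","cap","cap_grip","mouth"):
  for c in("top","side"):
    print("tip",n,c,[(np.round(d["at"],1),round(d["confidence"],2),onz(c,d["at"],.025).round(3)) for d in tip_of(c,n)[:2]])
for c in("top","side"): o,v=ray(c,[256,192]);print(c,o,v)
print(read_time_s(),read_tcp_rot())
E
```

```text
pics
bottle top [(array([303., 169.]), 0.59, array([ 0.585, -0.186,  0.025]))]
bottle side [(array([258., 152.]), 0.79, array([ 0.577, -0.188,  0.025]))]
cap top [(array([292., 158.]), 0.6, array([ 0.618, -0.149,  0.025]))]
cap side [(array([242., 163.]), 0.74, array([ 0.607, -0.13 ,  0.025]))]
driver top [(array([375., 238.]), 0.8, array([ 0.37 , -0.417,  0.01 ]))]
driver side []
wheel_a top [(array([133., 217.]), 0.96, array([0.414, 0.343, 0.03 ])), (array([176., 228.]), 0.96, array([0.382, 0.207, 0.03 ]))]
wheel_a side [(array([264., 351.]), 0.89, array([0.416, 0.359, 0.03 ])), (array([298., 290.]), 0.87, array([0.38 , 0.218, 0.03 ])), (array([285., 113.]), 0.2, array([ 0.542, -0.385,  0.03 ]))]
pinion top [(array([286., 158.]), 0.5, array([ 0.621, -0.131,  0.015]))]
pinion side []
gauge top [(array([370., 178.]), 0.63, array([ 0.56 , -0.405,  0.02 ]))]
gauge side [(array([286., 113.]), 0.75, array([ 0.542, -0.403,  0.02 ])), (array([264., 352.]), 0.55, array([0.416, 0.356, 0.02 ]))]
vise top [(array([127., 182.]), 0.6, array([0.519, 0.362, 0.05 ]))]
vise side [(array([208., 345.]
[... 520 characters left out ...]
[0.417, 0.359, 0.025]))]
tip cap_grip top [(array([285.1, 157.9]), 0.42, array([ 0.619, -0.128,  0.025]))]
tip cap_grip side [(array([238.4, 162.3]), 0.5, array([ 0.616, -0.13 ,  0.025]))]
tip mouth top [(array([290.1, 158.8]), 0.76, array([ 0.616, -0.144,  0.025])), (array([132. , 216.9]), 0.32, array([0.415, 0.347, 0.025]))]
tip mouth side [(array([241.8, 159.6]), 0.76, array([ 0.611, -0.144,  0.025])), (array([237.1, 164.2]), 0.22, array([ 0.618, -0.122,  0.025]))]
top [ 0.32519651 -0.01574391  1.14142372] [ 0.15822254 -0.01816584 -0.98723636]
side [0.3539578  0.65445889 0.76981444] [ 0.17984859 -0.66784537 -0.72224445]
1.2 [ 1.68058599e-01  9.85777007e-01 -8.25073550e-06 -7.18284599e-06]
```

```bash
python3 -c "
import cv2,numpy as np
a=cv2.imread('pics/t0.png');b=cv2.imread('pics/s0.png')
cv2.imwrite('pics/v0.png',cv2.resize(np.vstack([a,b]),(400,600)))"
```

```text
(no output)
```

View pics/t0.png

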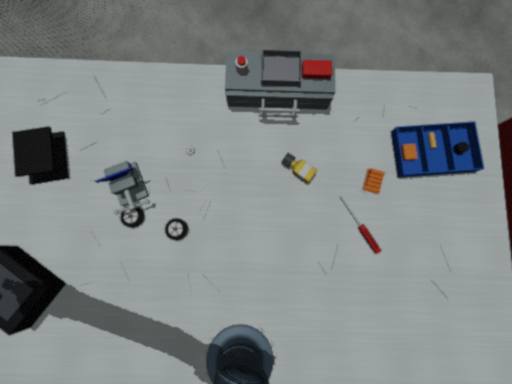

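View pics/s0.png

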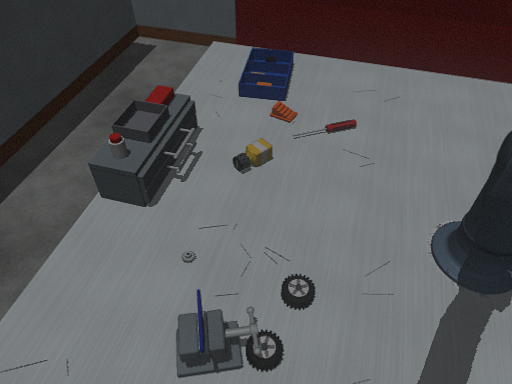

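```bash
cat > fit.py <<'E'
from h import *
from scipy.optimize import minimize
def mask(cam,f,c):
    im=cv2.imread("pics/"+f); hsv=cv2.cvtColor(im,cv2.COLOR_BGR2HSV)
    m=cv2.inRange(hsv,(20,110,60),(35,255,255)); w=np.zeros_like(m); c=np.int32(c)
    w[c[1]-22:c[1]+22,c[0]-22:c[0]+22]=m[c[1]-22:c[1]+22,c[0]-22:c[0]+22]
    h=cv2.convexHull(cv2.findNonZero(w)); return h
def pts(x,y,th,upright):
    p=[[i,j,k] for i in(-.025,.025) for j in(-.025,.025) for k in(0,.062)]
    p=np.array(p)
    c,s=np.cos(th),np.sin(th)
    if upright: return np.c_[x+c*p[:,0]-s*p[:,1],y+s*p[:,0]+c*p[:,1],p[:,2]]
    return np.c_[x+c*p[:,2]-s*p[:,1],y+s*p[:,2]+c*p[:,1],p[:,0]+.025]
def fit(hulls,x0,upright=False):
    S=8
    def img(h,o):
        m=np.zeros((60*S,60*S),np.uint8); cv2.fillConvexPoly(m,np.int32(((h.reshape(-1,2)-o+.5)*S)),1); return m
    ref={c:(img(h,h.reshape(-1,2).mean(0)-30),h.reshape(-1,2).mean(0)-30) for c,h in hulls.items()}
    def cost(v):
        t=0
        for c,(m,o) in ref.items():
            q=img(cv2.convexHull(np.float32(proj(c,pts(*v,upright)))),o); t+=1-(m&q).sum()/(m|q).sum()
        return t
    sim=np.array([x0]+[np.array(x0)+d for d in ([.01,0,0],[0,.01,0],[0,0,.2])])
    r=minimize(cost,x0,method="Nelder-Mead",options=dict(initial_simplex=sim,xatol=1e-4,fatol=1e-4)); return r.x,r.fun
E
python3 - <<'E'
from fit import *
H={"top":mask("top","t0.png",[303,169]),"side":mask("side","s0.png",[258,152])}
for c in H: print(c,cv2.boundingRect(H[c]))
for k in (["top","side"],["top"],["side"]): print(k,fit({c:H[c] for c in k},[.563,-.211,.95]))
print("toolbox handle",onz("top",[280,117],.05),"driver tip",onz("top",[341,198],.01), "gauge",onz("top",[366,170],.03))
v,_=fit(H,[.563,-.211,.95]); x,y,th=v
a=np.array([np.cos(th),np.sin(th),0]);b=np.array([x,y,0])
def pose(L,a,sg,up):
    z=np.array([0,0,-1.]); 
    if up: zt=np.cos(L)*a-np.sin(L)*np.array([0,0,1]) 
    else: zt=-np.cos(L)*np.array([0,0,1])-np.sin(L)*a
    yt=sg*np.cross([0,0,1],a); return R.from_matrix(np.c_[np.cross(yt,zt),yt,zt]).as_quat()
for Ld in (15,25,35,45,55):
  for sg in (1,-1):
    L=np.radians(Ld);g=b+.04*a+[0,0,.027]
    s=[inverse_kinematics(list(g+[0,0,h]),list(pose(L,a,sg,0))) for h in (0,.1)]
    print(Ld,sg,"start",[None if q is None else np.round(q,2) for q in s])
    for dy in (-60,-30,0):
        a2=R.from_euler("z",dy,degrees=True).apply(a)
        s=[inverse_kinematics([b[0]+.02,b[1],h],list(pose(L,a2,sg,1))) for h in (.045,.12)]
        print("   up",dy,[None if q is None else np.round(q,2) for q in s])
E
```

```text
top (290, 160, 26, 23)
side (245, 139, 27, 27)
['top', 'side'] (array([ 0.56238907, -0.21335475,  1.12320314]), np.float64(0.49375932552951485))
['top'] (array([ 0.56413537, -0.21390322,  1.11907888]), np.float64(0.2709686892045663))
['side'] (array([ 0.56840204, -0.21955416,  1.35736008]), np.float64(0.19459347380970893))
toolbox handle [ 0.7476602  -0.10736237  0.05      ] driver tip [ 0.49465873 -0.31120812  0.01      ] gauge [ 0.58495633 -0.38836882  0.03      ]
15 1 start [array([-0.2 ,  0.65,  0.39,  1.81,  0.02,  0.8 ,  2.8 ]), array([-0.28,  0.52,  0.49,  1.79,  0.02,  0.96,  2.84])]
   up -60 [array([ 0.07,  0.96,  0.49,  2.31,  3.65,  1.55, -1.89]), array([ 1.78,  1.39, -1.27,  2.31,  3.33,  0.43, -0.25])]
   up -30 [array([ 1.11,  0.93, -0.39,  1.99, -1.51,  0.99, -1.85]), array([ 1.1 ,  0.76, -0.39,  2.03, -1.51,  1.03, -1.97])]
   up 0 [array([ 0.39,  1.08,  0.48,  1.66, -1.48,  1.78, -1.96]), array([ 0.39,  0.94,  0.48,  1.7 , -1.43,  1.79, -2.04])]
15 -1 start [array([-0.44,  0.75,  0.71,  1.82, -0.3 ,  0.81, -0.09]), array([-0.58,  0.67,  0.93,  1.8 , -0.32,  0.98, -0
[... 3745 characters left out ...]
 -2.44]), array([-0.35,  0.78,  1.15,  2.03, -1.52,  1.24, -2.53])]
   up 0 [array([-0.23,  1.11,  1.14,  1.82, -1.52,  1.59, -2.11]), array([-0.31,  1.17,  1.36,  1.81, -1.56,  1.8 , -2.16])]
55 -1 start [array([-0.61,  1.05,  0.69,  1.63,  0.24,  1.14, -0.67]), array([-0.67,  0.92,  0.79,  1.65,  0.26,  1.23, -0.57])]
   up -60 [array([ 1.08,  0.6 , -0.75,  2.14,  1.5 ,  0.06, -2.44]), array([-0.01,  0.34,  0.48,  2.18, -1.4 ,  0.43,  0.16])]
   up -30 [array([-0.04,  0.68,  0.7 ,  2.03, -1.48,  0.95,  0.7 ]), array([-0.04,  0.52,  0.7 ,  2.02, -1.27,  0.93,  0.52])]
   up 0 [array([-0.04,  0.86,  0.81,  1.81, -1.28,  1.31,  0.96]), array([-0.11,  0.78,  0.92,  1.81, -1.22,  1.4 ,  0.88])]
```

View crop.

```bash
python3 -c "
import cv2,numpy as np
a=cv2.imread('pics/t0.png')[140:200,265:340];b=cv2.imread('pics/s0.png')[125:185,220:295]
cv2.imwrite('pics/v1.png',np.hstack([cv2.resize(i,(400,320),interpolation=cv2.INTER_CUBIC) for i in(a,b)]))"
```

```text
(no output)
```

View pics/v1.png

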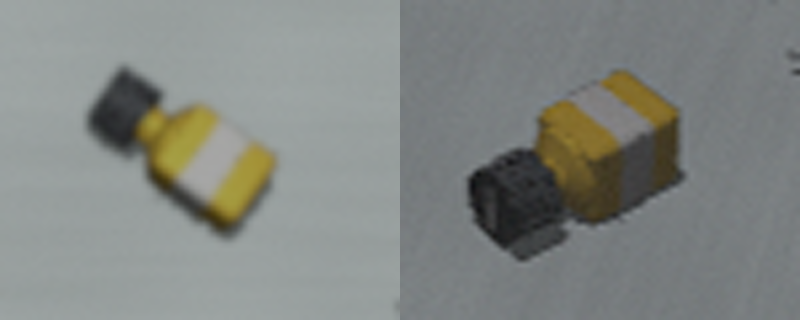

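```bash
cat >> h.py <<'E'
B=np.array([.5625,-.213,0]); TH=.995; SG=-1
def av(th): return np.array([np.cos(th),np.sin(th),0])
def ori(phi,th,L,sg=SG):
    """bottle axis raised by phi from level, heading th; tool lean L"""
    a=av(th); u=np.array([0,0,1.]); t=L-phi
    zt=-np.cos(t)*u-np.sin(t)*a; yt=sg*np.cross(u,a)
    return list(R.from_matrix(np.c_[np.cross(yt,zt),yt,zt]).as_quat())
E
python3 - <<'E'
from h import *
L=np.radians(28); a=av(TH); g=B+.037*a+[0,0,.026]
q=ori(0,TH,L); zt=R.from_quat(q).apply([0,0,1])
move_gripper(.085)
move_ptp(list(g-.12*zt),q); print(read_qpos())
movel(list(g),q,.1); print(read_ft_force(),read_eef_pos(),read_qpos())
move_gripper(.03,60); print("gap",read_finger_gap(),read_ft_force(),read_ft_torque())
movel(list(g+[0,0,.09]),q,.1); print("gap",read_finger_gap(),read_ft_force(),read_time_s())
snap("top","t1.png");snap("side","s1.png")
q0=np.array(read_qpos())
for dx in (0,.03,.06):
  for dy in (-30,-15,0,15):
    r=[]
    for f in (.33,.66,1):
      k=inverse_kinematics([.59+dx,-.17+.5*dx,.12],ori(f*np.pi/2,TH+f*np.radians(dy),L)); r.append(None if k is None else np.round(k,2))
    print(dx,dy,r)
a=cv2.imread('pics/t1.png')[110:210,245:370];b=cv2.imread('pics/s1.png')[80:200,190:340]
cv2.imwrite('pics/v2.png',np.hstack([cv2.resize(i,(400,320),interpolation=cv2.INTER_CUBIC) for i in(a,b)]))
E
```

```text
[-0.54433491  0.7322562   0.71900306  1.62209958 -0.03094553  1.16906715
 -0.46858377]
[-0.08384329  0.39609575 -0.05084467] [ 0.58357933 -0.18165899  0.02658947] [-0.46056924  0.84185633  0.67239704  1.71630173 -0.06838839  0.95305943
 -0.44132343]
gap 0.04942238004853032 [-0.73368715  3.35982728  4.92420438] [ 0.67991212  0.31961798 -0.31321757]
gap 0.04972899123928101 [ 0.58191883 -0.0138591  -5.32498348] 7.2333
0 -30 [array([-0.24,  0.51,  0.58,  1.82, -0.38,  0.91, -0.22]), array([ 0.12,  0.42,  0.38,  2.02, -1.04,  0.76,  0.32]), array([ 1.5 ,  0.84, -1.02,  2.15, -1.4 ,  0.33,  1.05])]
0 -15 [array([-0.22,  0.51,  0.56,  1.82, -0.37,  0.91, -0.15]), array([ 0.14,  0.46,  0.38,  1.95, -0.99,  0.87,  0.44]), array([ 0.8 ,  0.61, -0.17,  2.03, -1.41,  0.98,  0.97])]
0 0 [array([-0.2 ,  0.5 ,  0.54,  1.82, -0.36,  0.91, -0.07]), array([ 0.16,  0.5 ,  0.39,  1.89, -0.93,  0.98,  0.54]), array([ 0.18,  0.79,  0.6 ,  1.89, -1.49,  1.53,  1.03])]
0 15 [array([-0.19,  0.5 ,  0.52,  1.81, -0.35,  0.91,  0.01]), array([ 0.16,  0.55,  0.39,  1.82, -0.88,  1.08,  0.64]), array([ 0.37,  0.8
[... 805 characters left out ...]
0.56,  1.69, -0.4 ,  0.96, -0.29]), array([ 0.08,  0.48,  0.32,  1.92, -1.02,  0.72,  0.21]), array([ 1.37,  0.91, -1.05,  2.08, -1.57,  0.23,  1.17])]
0.06 -15 [array([-0.24,  0.59,  0.54,  1.69, -0.39,  0.96, -0.21]), array([ 0.12,  0.51,  0.31,  1.86, -0.97,  0.84,  0.32]), array([ 0.7 ,  0.64, -0.19,  1.96, -1.47,  0.92,  0.93])]
0.06 0 [array([-0.22,  0.59,  0.52,  1.69, -0.38,  0.96, -0.14]), array([ 0.14,  0.55,  0.31,  1.79, -0.91,  0.95,  0.43]), array([ 0.22,  0.77,  0.43,  1.81, -1.48,  1.4 ,  0.94])]
0.06 15 [array([-0.21,  0.58,  0.5 ,  1.68, -0.36,  0.96, -0.06]), array([ 0.16,  0.6 ,  0.3 ,  1.72, -0.86,  1.05,  0.53]), array([ 0.38,  0.82,  0.23,  1.62, -1.2 ,  1.46,  0.91])]
```

View pics/v2.png

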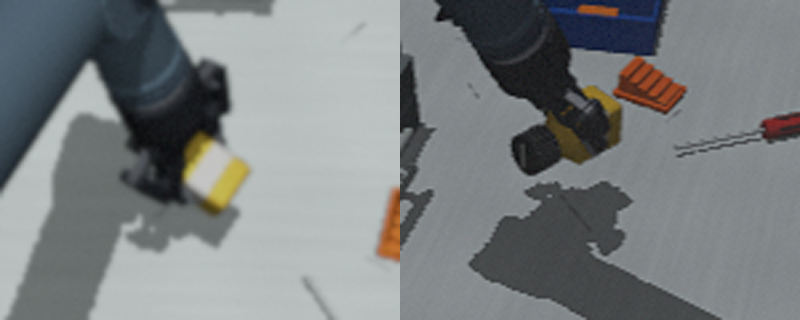

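The bottle is held squarely and lifted clear, with the cap free below the gripper body. Next I turn it upright.

```bash
python3 - <<'E'
from h import *
L=np.radians(28); P=[.60,-.155]
for f in (.25,.5,.75,1):
    t=np.array([.59,-.175,.125])*(1-f)+np.array(P+[.125])*f
    move_ptp(list(t),ori(f*np.pi/2,TH+f*np.radians(15),L))
q=ori(np.pi/2,TH+np.radians(15),L)
movel(P+[.06],q,.08); pause(.3)
f0=np.array(read_ft_force()); print(f0,read_finger_gap(),read_qpos().round(2) if hasattr(read_qpos(),'round') else read_qpos(),read_time_s())
snap("top","t2.png");snap("side","s2.png")
print(tip_of("side","bottle")[:1],tip_of("side","cap_grip")[:1])
a=cv2.imread('pics/t2.png')[110:210,245:370];b=cv2.imread('pics/s2.png')[80:200,190:340]
cv2.imwrite('pics/v3.png',np.hstack([cv2.resize(i,(400,320),interpolation=cv2.INTER_CUBIC) for i in(a,b)]))
E
```

```text
[ 0.12798239  1.61906816 -3.92020687] 0.049556835332415006 [ 0.55  0.86  0.08  1.68 -1.11  1.37  1.  ] 10.3083
[{'at': [243.0, 160.0], 'confidence': 0.72}] [{'at': [185.6, 257.1], 'confidence': 0.69}]
```

View pics/v3.png

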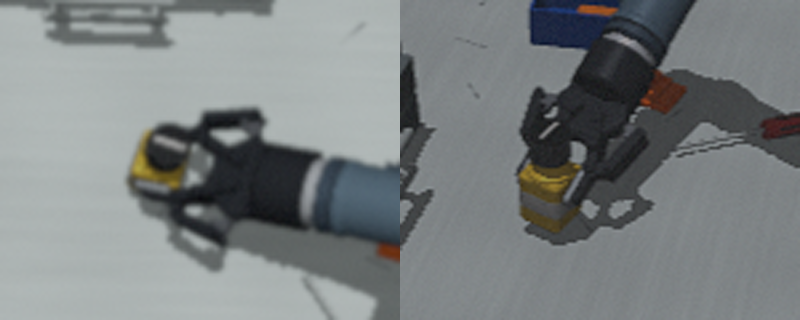

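```bash
python3 - <<'E'
from h import *
P=[.60,-.155]; f0=np.array(read_ft_force()); z=.06
movel(P+[.048],None,.05); z=.048; pause(.1); f0=np.array(read_ft_force())
while z>.026:
    z-=.001; movel(P+[z],None,.03); f=np.array(read_ft_force())-f0
    if f[2]>4: break
print("contact z",z,f,read_eef_pos(),read_time_s())
pause(.2); print(np.array(read_ft_force())-f0,read_ft_torque())
move_gripper(.085); pause(.3)
zt=R.from_quat(read_tcp_rot()).apply([0,0,1]); p=np.array(read_eef_pos())
movel(list(p-.13*zt),None,.12); movel(list(p-.13*zt+[0,0,.1]),None,.2)
snap("top","t3.png");snap("side","s3.png")
for n in ("bottle","cap","cap_grip","mouth"):
  h=dict(bottle=0,cap=.08,cap_grip=.104,mouth=.0925)[n]
  for c in("top","side"):
    print("tip",n,c,[(np.round(d["at"],1),round(d["confidence"],2),onz(c,d["at"],h).round(3)) for d in tip_of(c,n)[:2]])
print(read_time_s())
a=cv2.imread('pics/t3.png')[125:195,245:332];b=cv2.imread('pics/s3.png')[100:180,190:290]
cv2.imwrite('pics/v4.png',np.hstack([cv2.resize(i,(400,320),interpolation=cv2.INTER_CUBIC) for i in(a,b)]))
E
```

```text
contact z 0.041999999999999996 [-2.06240593 -0.91769137  6.23718577] [ 0.60013427 -0.15513254  0.04311473] 12.5
[-2.75666144 -2.19338319  7.70880244] [-0.45089611  0.31472741  0.34295245]
tip bottle top [(array([289.3, 162.4]), 0.71, array([ 0.61 , -0.144,  0.   ]))]
tip bottle side [(array([245.9, 162.7]), 0.82, array([ 0.604, -0.161,  0.   ]))]
tip cap top [(array([297.1, 158. ]), 0.69, array([ 0.605, -0.159,  0.08 ]))]
tip cap side [(array([246.5, 147.2]), 0.53, array([ 0.594, -0.135,  0.08 ]))]
tip cap_grip top [(array([295.1, 157.2]), 0.76, array([ 0.601, -0.15 ,  0.104]))]
tip cap_grip side [(array([245.8, 135.7]), 0.49, array([ 0.601, -0.153,  0.104]))]
tip mouth top [(array([296.5, 158.2]), 0.52, array([ 0.601, -0.156,  0.093]))]
tip mouth side [(array([245.9, 136.7]), 0.91, array([ 0.604, -0.163,  0.093]))]
15.8333
```

View pics/v4.png

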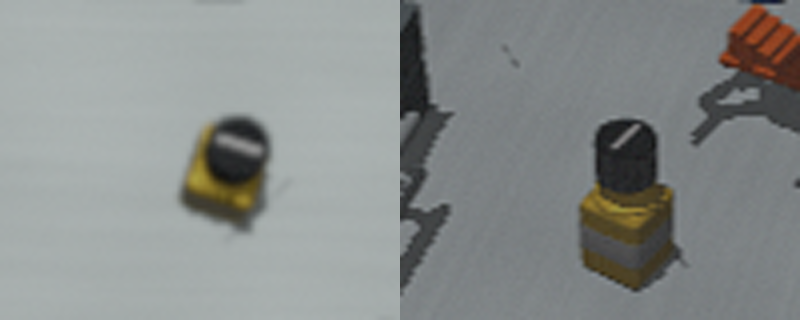

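```bash
cat >> h.py <<'E'
def down(psi): return list((R.from_euler("z",psi)*R.from_quat([1,0,0,0])).as_quat())
E
python3 - <<'E'
from h import *
for c,p in (("top",(296.9,156.1)),("side",(246.2,133.5))): print(c,onz(c,p,.11))
C=[.601,-.153]
for d in range(-180,180,30):
    k=[inverse_kinematics(C+[z],down(np.radians(d+e))) for z,e in ((.1,0),(.1,45),(.1,90))]
    print(d,[None if q is None else np.round(q,2) for q in k])
E
```

```text
top [ 0.60286287 -0.15462364  0.11      ]
side [ 0.60018579 -0.15458657  0.11      ]
-180 [array([ 0.12,  0.49,  0.08,  1.79, -0.05,  0.86,  1.79]), array([ 0.29,  0.5 , -0.14,  1.78,  0.09,  0.87,  2.47]), array([-0.43,  0.63,  0.8 ,  1.81, -0.56,  0.94, -2.52])]
-150 [array([ 0.23,  0.5 , -0.05,  1.78,  0.03,  0.87,  2.25]), array([-0.52,  0.71,  0.95,  1.82, -0.69,  0.99, -2.69]), array([-0.28,  0.56,  0.59,  1.81, -0.39,  0.89, -2.13])]
-120 [array([ 0.35,  0.5 , -0.21,  1.77,  0.13,  0.88,  2.7 ]), array([-0.32,  0.58,  0.65,  1.81, -0.43,  0.9 , -2.36]), array([-0.29,  0.57,  0.61,  1.81, -0.4 ,  0.9 , -1.59])]
-90 [array([-0.43,  0.63,  0.8 ,  1.81, -0.56,  0.94, -2.52]), array([-0.31,  0.57,  0.63,  1.81, -0.42,  0.9 , -1.84]), array([-0.22,  0.54,  0.52,  1.8 , -0.34,  0.88, -1.12])]
-60 [array([-0.28,  0.56,  0.59,  1.81, -0.39,  0.89, -2.13]), array([-0.25,  0.55,  0.56,  1.8 , -0.37,  0.89, -1.36]), array([-0.21,  0.54,  0.5 ,  1.8 , -0.33,  0.88, -0.61])]
-30 [array([-0.29,  0.57,  0.61,  1.81, -0.4 ,  0.9 , -1.59]), array([-0.22,  0.54,  0.51,  1.8 , -0.34,  0.88, -0.86
[... 430 characters left out ...]
.15,  0.53,  0.43,  1.8 , -0.27,  0.87, -0.13]), array([-0.1 ,  0.51,  0.35,  1.8 , -0.22,  0.87,  0.62]), array([ 0.03,  0.5 ,  0.19,  1.79, -0.12,  0.86,  1.32])]
90 [array([-0.12,  0.52,  0.39,  1.8 , -0.25,  0.87,  0.38]), array([-0.02,  0.5 ,  0.25,  1.79, -0.16,  0.86,  1.09]), array([ 0.12,  0.49,  0.08,  1.79, -0.05,  0.86,  1.79])]
120 [array([-0.06,  0.51,  0.31,  1.79, -0.19,  0.87,  0.86]), array([ 0.08,  0.5 ,  0.13,  1.79, -0.08,  0.86,  1.56]), array([ 0.23,  0.5 , -0.05,  1.78,  0.03,  0.87,  2.25])]
150 [array([ 0.03,  0.5 ,  0.19,  1.79, -0.12,  0.86,  1.32]), array([ 0.17,  0.49,  0.02,  1.78, -0.01,  0.86,  2.03]), array([ 0.35,  0.5 , -0.21,  1.77,  0.13,  0.88,  2.7 ])]
```

```bash
python3 - <<'E'
from h import *
C=[.6015,-.1545]; q=down(0)
move_ptp(C+[.24],q); movel(C+[.100],q,.12); pause(.2)
f0=np.array(read_ft_force()); e0=np.array(read_eef_pos()); print("pre",f0,e0)
move_gripper(.03,70); pause(.2); print("gap",read_finger_gap(),np.array(read_ft_force())-f0,read_ft_torque())
z=.100; e1=np.array(read_eef_pos())
while z>.088:
    z-=.001; movel(C+[z],q,.02); pause(.05); f=np.array(read_ft_force())-f0; e=np.array(read_eef_pos())
    print(round(z,4),f.round(1),((e-e1)*1e3).round(2))
    if f[2]>17 or e[2]-e1[2]<-.0056: break
print(read_time_s(),read_finger_gap())
snap("top","t4.png");snap("side","s4.png")
E
```

```text
pre [ 0.20026843 -0.17335445  0.15105123] [ 0.60205451 -0.15461587  0.10083561]
gap 0.040209020443457096 [-2.45458919  1.78066519  3.78564574] [ 0.31496973  0.3337863  -0.01518006]
0.099 [-2.8  2.5  7.6] [ 0.36 -0.05 -0.19]
0.098 [-1.4  1.5  8.9] [ 0.4  -0.03 -1.05]
0.097 [-3.1  2.7  9.1] [ 0.46 -0.1  -1.85]
0.096 [-3.2  2.3 10.1] [ 0.54 -0.08 -2.7 ]
0.095 [-2.8  2.7 10. ] [ 0.6  -0.15 -3.53]
0.094 [-4.1  2.9 11.1] [ 0.68 -0.14 -4.34]
0.093 [-3.6  2.7 11.7] [ 0.72 -0.19 -5.17]
0.092 [-5.2  3.1 14.7] [ 0.97 -0.26 -5.3 ]
0.091 [-6.2  3.3 19.1] [ 1.31 -0.39 -5.26]
22.5833 0.04085629757620825
```

The cap has reached its stop: 5.3 mm of travel, with the force rising past 12 N. Next is the twist.

```bash
python3 - <<'E'
from h import *
C=[.6015,-.1545]; z=.0915
q=np.array(inverse_kinematics(C+[z],down(0))); print((q-np.array(read_qpos())).round(3))
move_j(list(q)); pause(.1)
for k in range(1,9):
    t=q.copy(); t[6]+=np.radians(10*k); move_j(list(t)); pause(.05)
    print(k*10,np.round(read_ft_force(),1),np.round(read_ft_torque(),2),np.round(np.array(read_eef_pos())*1e3,1))
pause(.2)
print(R.from_quat(read_tcp_rot()).as_euler("zyx",degrees=True),read_finger_gap(),read_time_s())
snap("top","t5.png");snap("side","s5.png")
c=[cv2.resize(cv2.imread(f'pics/{f}.png')[y:y+80,x:x+100],(400,300),interpolation=cv2.INTER_CUBIC) for f,x,y in (("t4",245,120),("s4",190,100),("t5",245,120),("s5",190,100))]
cv2.imwrite("pics/v5.png",np.vstack([np.hstack(c[:2]),np.hstack(c[2:])]))
E
```

```text
[ 0.     0.004 -0.001  0.003  0.001 -0.005 -0.   ]
10 [-4.1  1.1 15.2] [0.62 0.87 0.04] [ 603.2 -154.4   94.8]
20 [-3.3  3.3 14.2] [0.6  0.78 0.1 ] [ 603.7 -154.1   94.8]
30 [-3.5  2.3 15.3] [0.6  0.79 0.06] [ 603.5 -154.    94.8]
40 [-3.5  3.7 15.5] [0.74 0.88 0.04] [ 603.5 -153.6   94.8]
50 [-4.6  3.6 15.5] [0.72 1.04 0.16] [ 603.2 -153.6   94.8]
60 [-4.7  3.5 16.5] [0.82 1.14 0.06] [ 602.9 -153.4   94.8]
70 [-4.9  3.1 17.7] [0.85 1.2  0.09] [ 602.8 -153.2   94.9]
80 [-5.9  3.8 17.5] [0.83 1.31 0.05] [ 602.7 -153.3   95. ]
[-8.00520995e+01  8.05465824e-02 -1.79862762e+02] 0.040342453722564404 25.9667
```

View pics/v5.png

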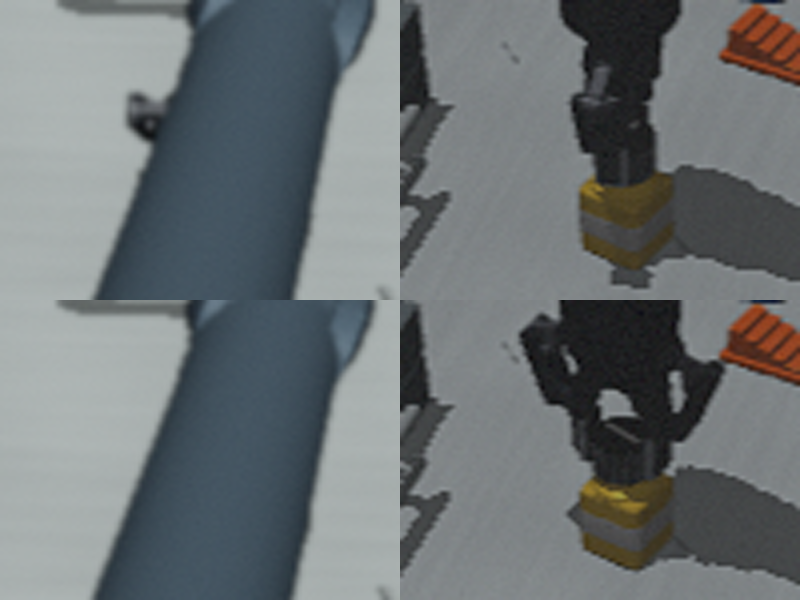

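The side view shows the cap's bar has swung from "/" to "\", and the bottle's front edge (about column 249) has not moved. So the cap turned and the bottle didn't. Next I lift it slowly.

```bash
python3 - <<'E'
from h import *
C=[.602,-.154]; q=down(np.radians(80))
for z in (.094,.098,.102,.106,.110,.115,.125):
    movel(C+[z],q,.03); pause(.05); print(z,np.round(read_ft_force(),1),np.round(np.array(read_eef_pos())*1e3,1))
movel(C+[.165],q,.06); pause(.4)
print(np.round(read_ft_force(),1),read_finger_gap(),read_time_s())
snap("top","t6.png");snap("side","s6.png")
for n,h in (("bottle",0),("mouth",.0925),("cap",.144)):
    print(n,[(np.round(d["at"],1),round(d["confidence"],2),onz("side",d["at"],h).round(3)) for d in tip_of("side",n)[:2]])
c=[cv2.resize(cv2.imread(f'pics/{f}.png')[y:y+100,x:x+125],(400,320),interpolation=cv2.INTER_CUBIC) for f,x,y in (("t6",235,110),("s6",180,80))]
cv2.imwrite("pics/v6.png",np.hstack(c))
E
```

```text
0.094 [-5.2  3.3 13.5] [ 602.6 -153.2   96.3]
0.098 [-3.8  2.5 10.3] [ 602.4 -153.2   99.6]
0.102 [-1.8  3.4  7.6] [ 602.2 -153.1  103. ]
0.106 [-1.1  1.1  0.9] [ 601.4 -153.8  105.4]
0.11 [-0.9  0.8 -0.9] [ 601.7 -154.4  109.9]
0.115 [ 0.1  0.2 -0.3] [ 602.5 -154.4  115.5]
0.125 [ 0.1 -0.6  0.1] [ 602.1 -154.   125.1]
[ 0.3 -1.  -0.1] 0.04081799406413976 29.8167
bottle [(array([244.8, 163.5]), 0.6, array([ 0.606, -0.157,  0.   ]))]
mouth [(array([245.6, 136.7]), 0.78, array([ 0.604, -0.162,  0.093])), (array([285.5, 116.7]), 0.54, array([ 0.521, -0.281,  0.093]))]
cap [(array([244.3, 124.5]), 0.7, array([ 0.603, -0.147,  0.144]))]
```

View pics/v6.png

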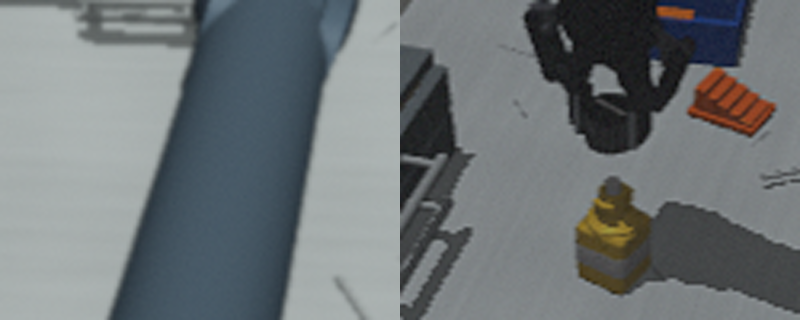

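```bash
python3 - <<'E'
from h import *
print(max(abs(np.array(read_joint_vel()))),read_finger_gap()); sign_off()
E
```

```text
0.0032364702136369705 0.04070671509290677
the job is handed in; nothing more can be done
```

The job is handed in: the bottle stands open on its base, and the gripper holds the cap upright above the mouth. `sign_off` gave no verdict, so the points below are my own checks.

- **Standing it up:** I gripped the lying bottle by its flat sides and turned it upright. It touched down at about 6 N and stood by itself when released.
- **Opening:** I pressed the cap 5.3 mm to its stop, with about 19 N at the peak. I turned it 80° anticlockwise under 14–18 N, and the side picture showed the cap's bar turned and the bottle still. It then lifted off with no pull on the bottle.
- **Last checks:** The final side picture, at about 30 s, showed the bottle upright with its white pad exposed. The cap was clear and upright above it. I put the cap's rim at about 144 mm above the base, worked out from how far the arm rose. The finger gap was steady at 41 mm and the arm was still.
- **Disagreements:** My first silhouette fit of the bottle's heading gave 64–78°, against about 57° by eye and by the networks. I used 57°, and the grasp was square. The networks' final sideways position for the cap is about 10–15 mm off those for the bottle and mouth. That is within the 35 mm allowed, and by the arm's own position the offset is only a few mm.
- **Not measured:** I did not re-measure the other objects at the end. The arm stayed clear of them by plan, and the gauge, the only one in full view in the last crop, looked unmoved.

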